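# Clamp down the lid of the tea stall's pressure pot

### The job

Shut the pressure pot for the fire: swing the clamp bar over the lid until its far end is fully home in the slotted catch, then wind the star wheel clockwise until the pad holds the lid down firmly hand-tight, without over-tightening it and crushing the gasket. Leave the bar home and the wheel tight, let go, and leave the cups, the mug and the jar where they stand.

Things in the scene. Friction and masses are not known exactly. Their poses are not given: they have to be found in the camera images.
- pot: Aluminium pressure pot, 200 mm across, 135 mm high, fixed; origin at the centre of its foot on the planks. Its x axis points from the clamp's hinge post to the slotted catch. Two loop handles at +y and -y.
- lid: Loose domed aluminium lid, 195 mm across, 0.9 kg, with a flat round boss in the middle and a small brass valve; it already lies on the pot's mouth on its rubber gasket and needs no handling. Origin at the centre of its underside.
- hinge (a point): Upright hinge pin of the clamp bar, at the bar's mid-height, 115 mm from the pot's centre on its -x side. The pin's cap rises 23 mm above this point.
- catch (a point): Middle of the C-shaped steel catch, 230 mm from the hinge pin, where the bar lies when home; open towards the pot's +y side. Its jaws are 24 mm wide along the bar, reach 20 mm to the pot's +y side and 18 mm above and below this point. With the bar home the tongue sticks out 53 mm beyond the jaws.
- bar (a joint): Level steel clamp bar, 30 mm wide, 16 mm thick, about 215 mm above the planks. 0 rad = home in the catch, across the middle of the lid; positive = swung out about the hinge pin, anticlockwise seen from above (pot's +y side). Starts 0.8 to 1.15 rad out. Takes about 4 N at the tongue to swing, stays where it is left, stops dead at home.
- bar_tongue (a point): Point in the bar's free end (tongue), 268 mm from the hinge pin, on the bar's centre line at half its thickness; the rounded end is 27 mm farther out. x axis along the bar away from the hinge.
- star_hub (a point): Centre of the star wheel's hub, on the upright screw axis at the spokes' mid-height, 115 mm from the hinge pin along the bar, always 38 to 57 mm above the bar's mid-height. Hub 44 mm across, rising 24 mm above this point. Level dark steel wheel: five straight round spokes 12 mm thick, equally spaced, ending in 18 mm balls 79 mm from the axis; no rim.
- star_spoke (a point): Point on the centre line of one of the five spokes, 60 mm from the axis; the others at 72 degree steps. Clockwise seen from above winds the screw down, 20 mm a turn; from the start a quarter to three quarters of a turn brings the pad onto the lid, never the same. The wheel stays where it is left. Clockwise pushes on spokes on the catch side of the hub also keep the bar home.
- foot: Spindle with the round rubber pad, 44 mm across, at its foot; does not turn. Origin on the screw axis at spoke height. Push square to a spoke, 60 mm from the axis: about 8 N runs the screw down; once the pad bears, the push climbs steeply within a twentieth of a turn. 11 to 14 N is firmly hand-tight, under 10 N still loose, 18 N or more crushes the gasket.
- cup_a: Clay cup, 74 mm across, 62 mm high, a bystander; origin at its foot.
- cup_b: Clay cup of the same kind, a bystander.
- mug: Aluminium mug, 90 mm across, 95 mm high, a bystander; origin at its foot.
- jar: Biscuit jar, 100 mm across, 150 mm high, a bystander; origin at its foot.

How it is judged:
By the outcome, as a careful person would: the job done as asked, in the order asked, and still so for the second after the job is handed in, with the robot touching nothing.
It also fails if it takes over 72 s, if anything falls off the work surface, if the arm or the gripper's body presses on something with over 40 N, if the wrist force passes 120 N, or if a joint passes its speed limit or range.

### The arm

A 6-joint arm with a two-finger parallel gripper is mounted at the origin on the work surface. World frame = base frame: x ahead of the robot, y to its left, z up, the work surface at z = 0. Lengths are in m, angles in rad, forces in N, time in s.
With the tool pointing down it reaches from about 0.275 to 0.825 m from the base axis. Payload 5.2 kg.
Tool frame: the origin (TCP) lies at the very end of the fingers, on their centre line; the grasp point (between the pads) lies r.grip_point_offset behind it (r.grip_point_offset is the distance from the TCP to the grasp point, in m); z points along the fingers, y is the direction in which the jaws open and shut (so a half turn about z gives the same grasp; the last joint's range is limited). The gripper opens to 93 mm and grips with 3 to 60 N. Pads are 15 mm wide; open, the fingers measure 128 mm over their backs; the gripper's body (75 mm by 188 mm) begins 65 mm behind the grasp point.
Start: joints at [1.134, 0.259, 1.535, -0, 1.348, -0.203], TCP at [0.127, 0.535, 0.219] pointing down, gripper open.
Joint ranges: [-3.14, 3.14], [-0.91, 2.08], [0.19, 2.58], [-1.22, 4.36], [0.22, 2.71], [-3.12, 3.12]. Speed limits (rad/s): [2.57, 2.57, 3.14, 3.14, 3.14, 3.14].

### API

Orientations are given as [roll, pitch, yaw] about the fixed x, y, z axes, in that order (R = Rz(yaw) Ry(pitch) Rx(roll)).
In Python, from station import r, solve_ik, imaging, finder, telemetry gives the robot as it stands. Calls block until the motion is done:
- r.move_ptp(position, orientation): joint-space move of the TCP to a pose.
- r.move_l(position, orientation=None, vel=0.15, threshold=None): straight line of the TCP; orientation=None keeps the orientation; vel is the mean speed in m/s. With threshold (N) it stops when the force on the tool has changed by that much, and returns True; else False.
- r.movej(angles): joint-space move.
- r.ungrasp() and r.grasp(effort=None): open the fingers fully, or close them until they stop; effort is the grip in N (None keeps the last).
- r.dwell(seconds).
- solve_ik(position, orientation): joint angles nearest the present ones, or None.
- imaging.get_image(name): name is "scene" or "side" or "wrist"; returns the picture (400x640x3 uint8, red, green, blue); there is no depth.
- imaging.calibration(name): a dict with "K" (3x3 intrinsics, pixels), "view" (4x4, takes a point from world to camera coordinates); the wrist camera has in their place "tool_from_camera" (4x4, takes a point from camera to tool coordinates, whose origin is the TCP and whose axes are the flange's). Camera axes: x right, y down, z forward; pixel columns grow to the right and rows downward; lengths in m; the calibration is good to about 2 mm. The wrist camera is an equidistant fisheye: a pixel r from the principal point sees the ray r / f radians off the axis. A picture is of the moment at which its call begins: read the wrist's pose just before it. calibration takes no time and is no camera call.
A pose or a line that the arm cannot do raises r.MotionError and nothing moves.
- r.hand_in(): hands the job in, once; it reports no verdict.
Trained networks look in the newest picture that a camera, given by its name, has taken for a name from the list of things; names that differ only in an ending like _2 or _b are one class to them, and where a whole thing is asked for, a point or a joint stands for the part that bears it (a point fixed in the world has none). Each returns a list of dicts, best first, with "p" (0 to 1); they miss things now and then, are a little off and sometimes report something else, mostly with a low value. They report only what shows in the picture. A call takes as long as a camera call.
- finder.search_frame(camera, target): "xy" ([column, row] in pixels, amid what is visible of it).
- finder.cut_out(camera, target): "pixels" (400x640 bool, what is visible of it) and "xy" ([column, row] in pixels, amid what is visible of it).
- finder.place_of(camera, target): "xy" ([column, row] in pixels: a listed point, or the origin of a listed thing).
Readings, each from a call of its own:
- telemetry.current_time(): time.
- telemetry.current_qpos(): joint angles.
- telemetry.current_joint_vel(): joint speeds.
- telemetry.current_tau(): joint torques, N m.
- telemetry.current_ee_pos(): TCP position.
- telemetry.current_tcp_rot(): TCP orientation.
- telemetry.current_contact_force(): force on the tool from outside, world axes, zero at the start.
- telemetry.current_torque(): the same for the moment, N m.
- telemetry.current_grip_width(): opening from 0.0 (shut) to 1.0 (fully open).
Only numpy, scipy, OpenCV 4.12 (cv2) and the standard library are available. Lean on these libraries where they do the work, as an engineer would, in place of code of your own. Each camera call takes 0.05 s, during which the arm holds its last target.

## Working session

There is one attempt and no reset: what is moved stays moved. The work goes in short steps, each a Python script; the robot and the scene stay as the last script left them, time stands still between calls to the robot, and variables do not carry over. Pictures are saved under pics/ and viewed, and the job is handed in when it is done.

```bash
ls; mkdir -p pics; cat > h.py <<'E'
import numpy as np, cv2
from station import r, solve_ik, imaging, finder, telemetry as t
def save(im,n): cv2.imwrite('pics/'+n+'.png',cv2.cvtColor(im,cv2.COLOR_RGB2BGR))
def ray(cam,xy):
    c=imaging.calibration(cam);K=np.array(c['K']);V=np.array(c['view'])
    d=np.linalg.inv(K)@[xy[0],xy[1],1]; R=V[:3,:3]
    return -R.T@V[:3,3], R.T@d
def proj(cam,p):
    c=imaging.calibration(cam);K=np.array(c['K']);V=np.array(c['view'])
    q=K@(V@np.r_[p,1])[:3]; return q[:2]/q[2]
def onz(cam,xy,z):
    o,d=ray(cam,xy); return o+d*(z-o[2])/d[2]
def tri(a,xa,b,xb):
    o1,d1=ray(a,xa);o2,d2=ray(b,xb);d1/=np.linalg.norm(d1);d2/=np.linalg.norm(d2)
    s=np.linalg.lstsq(np.c_[d1,-d2],o2-o1,rcond=None)[0]
    p,q=o1+s[0]*d1,o2+s[1]*d2; return (p+q)/2,np.linalg.norm(p-q)
E
python3 - <<'E'
from h import *
np.set_printoptions(precision=4,suppress=True)
for c in ['scene','side','wrist']: save(imaging.get_image(c),c+'0')
for n in ['pot','hinge','catch','bar_tongue','star_hub','star_spoke','foot','lid','cup_a','mug','jar']:
    R={}
    for c in ['scene','side']:
        L=finder.place_of(c,n); R[c]=L
        print(n,c,[(np.round(d['xy'],1).tolist(),round(d['p'],2)) for d in L[:4]])
    if R['scene'] and R['side']: print('   ',*tri('scene',R['scene'][0]['xy'],'side',R['side'][0]['xy']))
print(t.current_time(), r.grip_point_offset,t.current_contact_force(),t.current_tcp_rot())
for c in ['scene','side']: print(ray(c,[320,200]))
E
```

```text
pics
pot scene [([312.3, 239.7], 0.64)]
pot side [([309.3, 266.7], 0.62)]
    [ 0.5665 -0.0387 -0.0278] 0.001167397723243937
hinge scene [([343.8, 176.5], 0.57), ([320.2, 206.3], 0.41), ([351.0, 187.7], 0.36)]
hinge side [([347.8, 226.2], 0.64)]
    [0.4411 0.0004 0.2074] 0.007897212396382325
catch scene [([292.2, 212.5], 0.83)]
catch side [([271.8, 191.9], 0.79)]
    [ 0.6716 -0.0364  0.2125] 0.01135073471388041
bar_tongue scene [([365.8, 238.2], 0.64), ([422.1, 243.2], 0.25)]
bar_tongue side [([226.9, 252.2], 0.75)]
    [0.6311 0.1967 0.2123] 0.006798176925704037
star_hub scene [([353.6, 187.0], 0.66)]
star_hub side [([292.4, 220.7], 0.96), ([316.2, 205.4], 0.41)]
    [0.526  0.091  0.2692] 0.015187432479303676
star_spoke scene [([339.8, 178.6], 0.96)]
star_spoke side [([316.9, 209.2], 0.77), ([342.5, 193.0], 0.36)]
    [0.5052 0.0261 0.2579] 0.004443719425368421
foot scene [([353.3, 189.9], 0.92)]
foot side [([232.5, 367.1], 0.57)]
    [0.5033 0.2243 0.1906] 0.3126375555731946
lid scene [([322.6, 209.5], 0.66), ([255.2, 170.6], 0.21)]
lid side [([311.2, 231.9], 0.76)]
    [ 0.5466 -0.0125  0.1347] 0.006403554605526815
cup_a scene [([425.0, 240.3], 0.68), ([410.7, 284.1], 0.63)]
cup_a side [([234.0, 369.8], 0.91), ([302.8, 398.8], 0.61)]
    [0.488  0.3481 0.1357] 0.047367610067497457
mug scene [([228.7, 203.1], 0.88)]
mug side [([343.9, 193.4], 0.72), ([272.8, 193.4], 0.18)]
    [ 0.6152 -0.3732  0.0053] 0.0034858302386155202
jar scene [([258.0, 169.4], 0.71)]
jar side [([399.7, 206.0], 0.66)]
    [ 0.4169 -0.3948  0.006 ] 0.0070601391271944815
1.25 0.0188 [-0.0528  0.1108  0.1065] [-3.1416 -0.      2.9078]
(array([1.4789, 0.5888, 1.3946]), array([-0.5636, -0.3686, -0.7394]))
(array([0.1953, 0.6001, 0.7743]), array([ 0.3733, -0.7057, -0.6026]))
```

```bash
python3 - <<'E'
import cv2
for c in ['scene','side']:
    im=cv2.imread(f'pics/{c}0.png')[130:400,170:470]
    cv2.imwrite(f'pics/{c}0z.png',cv2.resize(im,(666,600),interpolation=cv2.INTER_CUBIC))
E
```

```text
(no output)
```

View pics/scene0.png

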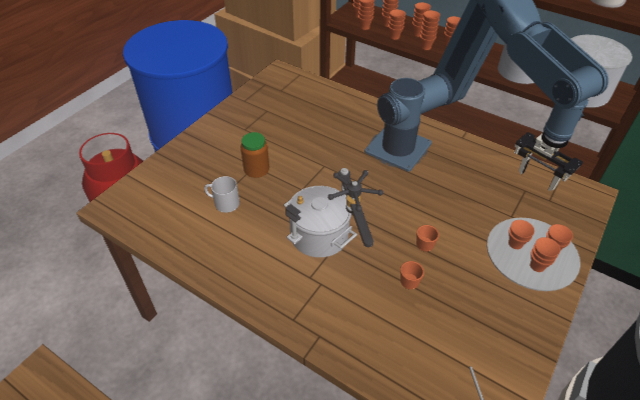

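View pics/side0.png

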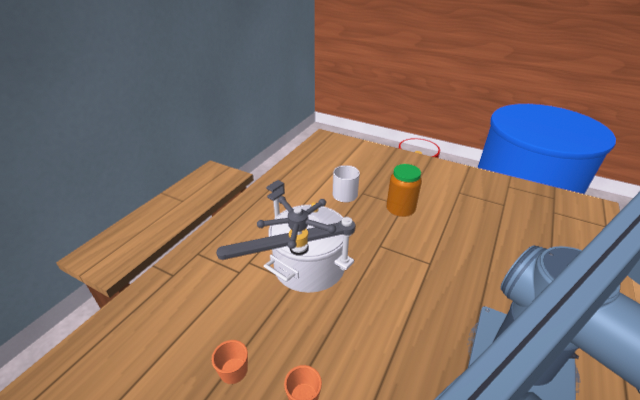

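View pics/wrist0.png

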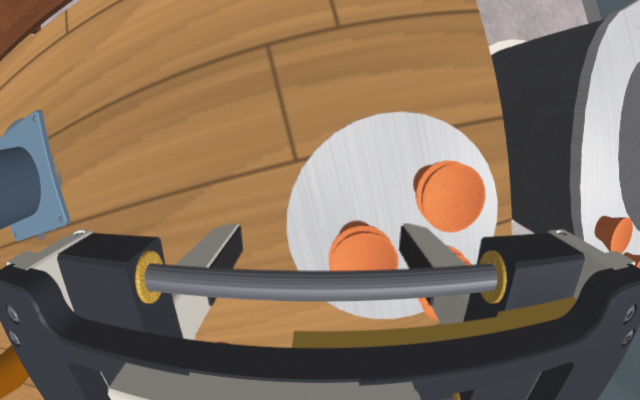

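View zooms.

The scene picture shows the pot at about (320,220), the catch at (293,212), the hinge at (345,175), and the bar swung out to a tongue near (365,238). The side picture shows the tongue at (222,252) and the hub at (296,215). I'll zoom in next.

```bash
python3 - <<'E'
import cv2
im=cv2.imread('pics/scene0.png')[150:270,260:400]
cv2.imwrite('pics/sz.png',cv2.resize(im,(700,600),interpolation=cv2.INTER_CUBIC))
im=cv2.imread('pics/side0.png')[170:300,205:365]
cv2.imwrite('pics/dz.png',cv2.resize(im,(738,600),interpolation=cv2.INTER_CUBIC))
E
```

```text
(no output)
```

View pics/sz.png

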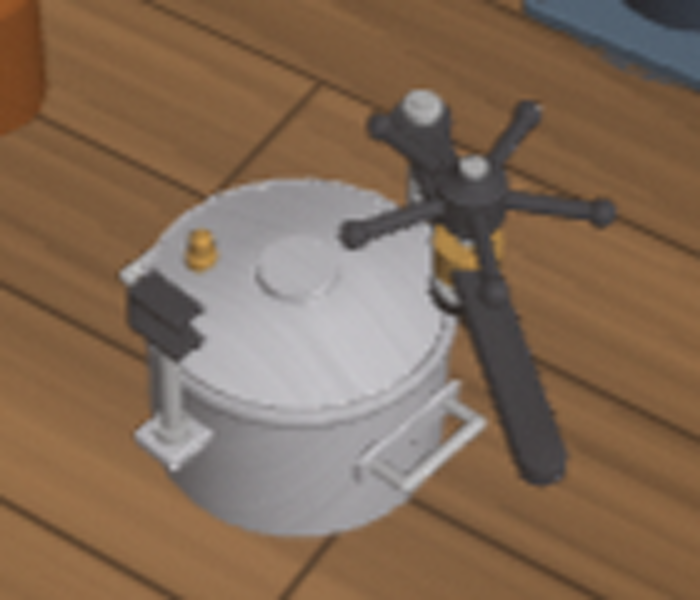

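View pics/dz.png

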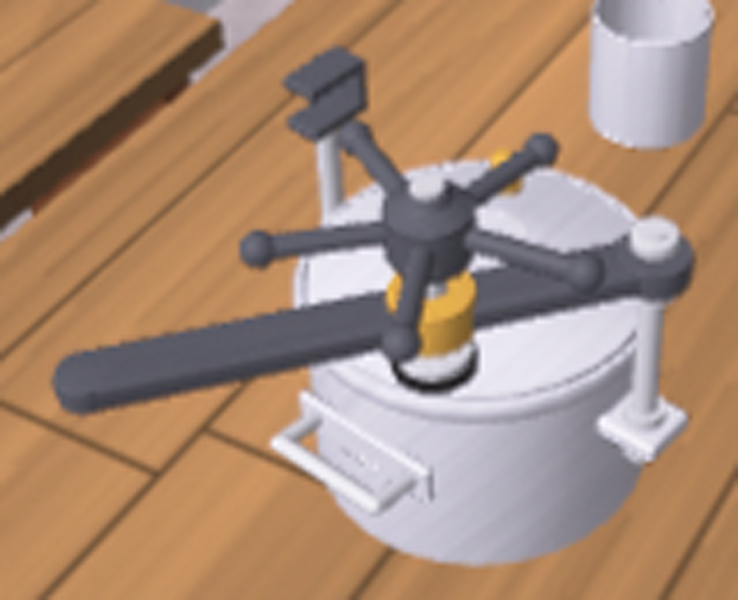

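```bash
cat > fit.py <<'E'
from h import *
from scipy.optimize import least_squares
def U(a): return np.array([np.cos(a),np.sin(a),0])
def model(p):
    hx,hy,yaw,b,hh,sp,zb=p
    H=np.array([hx,hy,zb]);e=U(yaw);eb=U(yaw+b);hub=H+.115*eb+[0,0,hh]
    d={'cap':H+[0,0,.023],'tongue':H+.268*eb,'hub':hub,'catch':H+.23*e,'boss':H+.115*e+[0,0,-.04]}
    for k in range(5): d['b%d'%k]=hub+.079*U(sp+k*2*np.pi/5)
    return d
def fit(obs,p0,fix={}):
    def f(p):
        m=model(p);o=[]
        for c,n,xy,w in obs: o+=list((proj(c,m[n])-xy)*w)
        return np.r_[o,(p[6]-.215)/.002,(p[4]-.0475)/.01]
    return least_squares(f,p0,loss='soft_l1',f_scale=2),f
E
python3 - <<'E'
from fit import *
np.set_printoptions(precision=4,suppress=True)
S=lambda x,y:(260+x/5,150+y/5); D=lambda x,y:(205+x/4.615,170+y/4.615)
sb=[S(353,234),S(378,126),S(527,112),S(602,213),S(492,292)]
# scene clockwise image order -> also clockwise from above
db=[D(257,248),D(353,137),D(542,150),D(583,273),D(400,343)]
hub=np.array([.52,.085,.265])
for c,l in (('scene',sb),('side',db)):
    for q in l:
        P=onz(c,q,.262); print(c,np.round(P,3))
E
```

```text
scene [0.587 0.043 0.262]
scene [0.501 0.007 0.262]
scene [0.439 0.078 0.262]
scene [0.489 0.159 0.262]
scene [0.581 0.136 0.262]
side [0.584 0.135 0.262]
side [0.592 0.042 0.262]
side [0.503 0.006 0.262]
side [0.444 0.078 0.262]
side [0.493 0.157 0.262]
```

```bash
python3 - <<'E'
from fit import *
np.set_printoptions(precision=4,suppress=True)
S=lambda x,y:(260+x/5,150+y/5); D=lambda x,y:(205+x/4.615,170+y/4.615)
sb=[S(353,234),S(378,126),S(527,112),S(602,213),S(492,292)]
db=[D(353,137),D(542,150),D(583,273),D(400,343),D(257,248)]
# CW from above order: k decreasing
obs=[]
for i in range(5):
    n='b%d'%((5-i)%5); obs+=[('scene',n,sb[i],1),('side',n,db[i],1)]
obs+=[('scene','cap',S(424,103),1),('side','cap',D(655,238),1),('scene','tongue',(365.8,238.2),.5),('side','tongue',(226.9,252.2),.5),
('scene','catch',(292.2,212.5),.7),('side','catch',(271.8,191.9),.7),('scene','boss',S(297,265),0.)]
p0=[.44,.0,-.15,1.0,.047,-.54,.215]
s,f=fit(obs,p0); print(s.x,s.cost); m=model(s.x)
for c,n,xy,w in obs: print(c,n,proj(c,m[n])-xy)
for k in m: print(k,m[k])
np.save('p.npy',s.x)
print('boss z from px',onz('scene',S(297,265),.17),m['boss'])
E
```

```text
[ 0.4406  0.0051 -0.1724  0.9598  0.0526 -0.5537  0.2121] 7.090570619501179
scene b0 [ 0.1569 -0.0443]
side b0 [0.1279 0.1155]
scene b4 [0.5257 0.0482]
side b4 [-0.7211  0.0237]
scene b3 [0.1392 0.4472]
side b3 [-0.1288 -0.1837]
scene b2 [-0.2368 -0.0492]
side b2 [-0.2751  0.0199]
scene b1 [ 0.2487 -0.2025]
side b1 [-0.1052  0.0707]
scene cap [ 0.1484 -0.7916]
side cap [-0.2077 -1.8791]
scene tongue [0.4498 0.4005]
side tongue [ 2.1078 -1.4481]
scene catch [2.2875 1.1142]
side catch [ 2.3088 -0.6927]
scene boss [ 1.0085 -0.9289]
cap [0.4406 0.0051 0.2351]
tongue [0.6297 0.195  0.2121]
hub [0.5217 0.0866 0.2647]
catch [ 0.6672 -0.0343  0.2121]
boss [ 0.5539 -0.0146  0.1721]
b0 [0.5889 0.045  0.2647]
b1 [0.582  0.1377 0.2647]
b2 [0.4918 0.1597 0.2647]
b3 [0.443  0.0807 0.2647]
b4 [0.503  0.0098 0.2647]
boss z from px [ 0.5575 -0.0161  0.17  ] [ 0.5539 -0.0146  0.1721]
```

```bash
cat > push.py <<'E'
from fit import *
np.set_printoptions(precision=3,suppress=True)
p=np.load('p.npy');H=p[:2];yaw=p[2];b0=p[3]
def pose(b,d,rr=.27,z=.2):
    a=yaw+b; return np.r_[H+rr*U(a)[:2]+d*U(a+np.pi/2)[:2],z],np.array([np.pi,0,a])
E
python3 - <<'E'
from push import *
r.grasp(20); print('w',t.current_grip_width(),t.current_time())
P,o=pose(b0,.048,z=.33); r.move_ptp(P,o)
P,o=pose(b0,.048); print('hit down',r.move_l(P,o,vel=.12,threshold=8))
save(imaging.get_image('scene'),'s1');save(imaging.get_image('side'),'d1')
print(t.current_time(),t.current_contact_force(),t.current_ee_pos(),P,t.current_qpos())
E
python3 - <<'E'
import cv2,numpy as np
a=cv2.resize(cv2.imread('pics/s1.png')[120:270,250:430],(400,333));b=cv2.resize(cv2.imread('pics/d1.png')[120:300,165:365],(400,360))
b=b[:333];cv2.imwrite('pics/c1.png',np.hstack([a,b]))
E
```

```text
w 0.005106182437257249 2.7
hit down False
6.0833 [0.391 0.109 0.183] [0.598 0.23  0.201] [0.597 0.23  0.2  ] [ 0.194  0.431  1.329 -0.     1.379  0.977]
```

View pics/c1.png

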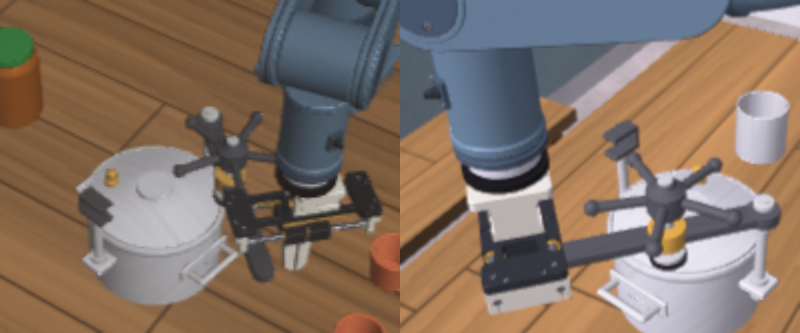

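The fingers stand just outside (on the +y side of) the tongue, and the gripper body is clear of the wheel. Next I'll push along the arc.

```bash
python3 - <<'E'
from push import *
for b,v in ((.66,.1),(.36,.1),(.12,.1)):
    P,o=pose(b,.0325); hit=r.move_l(P,o,vel=v,threshold=25); print(b,hit,t.current_contact_force(),t.current_time())
    if hit: break
else:
    P,o=pose(-.12,.0325); hit=r.move_l(P,o,vel=.05,threshold=14)
    print('home',hit,t.current_contact_force(),t.current_time())
q=t.current_ee_pos(); d=q[:2]-H; print(q,d@U(yaw)[:2],d@U(yaw+np.pi/2)[:2])
for c in ['scene','side']:save(imaging.get_image(c),c+'2')
import subprocess
a=cv2.resize(cv2.imread('pics/scene2.png')[120:270,250:430],(400,333));b=cv2.resize(cv2.imread('pics/side2.png')[120:300,165:365],(400,360))[:333]
cv2.imwrite('pics/c2.png',np.hstack([a,b]))
E
```

```text
0.66 False [-0.223 -0.061 -0.289] 7.2
0.36 False [0.254 0.067 0.018] 8.1667
0.12 False [-0.595 -0.032  0.839] 8.9667
home True [0.674 1.813 2.131] 9.775
[ 0.711 -0.013  0.2  ] 0.2694848250972428 0.028773626587403504
```

View pics/c2.png

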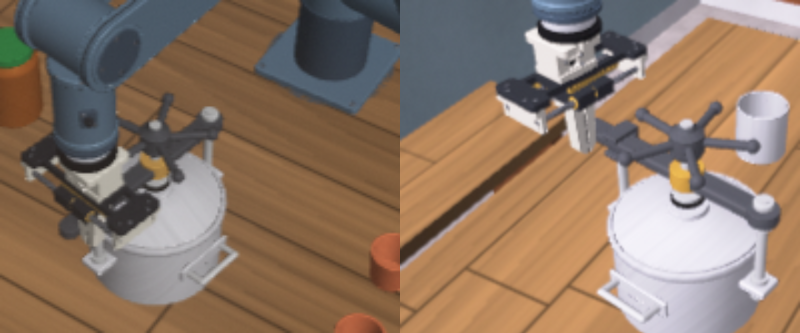

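```bash
python3 - <<'E'
from push import *
a=yaw
q=np.array(t.current_ee_pos())
hit=r.move_l(np.r_[q[:2]-.02*U(a+np.pi/2)[:2],q[2]],None,vel=.03,threshold=20)
q2=np.array(t.current_ee_pos());d=q2[:2]-H
print(hit,q2-q,d@U(a+np.pi/2)[:2],t.current_contact_force(),t.current_time())
P=np.r_[q2[:2]+.03*U(a+np.pi/2)[:2],.2]
r.move_l(P,None,vel=.12); P[2]=.36; r.move_l(P,None,vel=.25)
q=np.array(t.current_qpos());print(q,t.current_time())
# retreat out of view, open
r.ungrasp()
for c in ['scene','side']:
    save(imaging.get_image(c),c+'3')
    for n in ['star_hub','star_spoke','bar_tongue','catch','hinge']:
        print(c,n,[(np.round(x['xy'],1).tolist(),round(x['p'],2)) for x in finder.place_of(c,n)[:5]])
print(t.current_time())
a=cv2.resize(cv2.imread('pics/scene3.png')[150:270,260:400],None,fx=5,fy=5);b=cv2.resize(cv2.imread('pics/side3.png')[150:290,225:375],None,fx=4,fy=4)
cv2.imwrite('pics/c3a.png',a);cv2.imwrite('pics/c3b.png',b)
E
```

```text
True [-0.  0. -0.] 0.02899549938176092 [0.163 2.47  1.427] 10.2417
[-0.139  0.55   0.769  0.014  1.824  1.625] 11.4333
scene star_hub [([317.5, 177.8], 0.58), ([230.5, 200.4], 0.4)]
scene star_spoke [([325.8, 168.3], 0.65)]
scene bar_tongue [([284.6, 216.5], 0.61)]
scene catch []
scene hinge [([342.7, 175.3], 0.92), ([284.6, 217.2], 0.17)]
side star_hub [([305.3, 190.7], 0.81)]
side star_spoke [([332.6, 192.3], 0.63)]
side bar_tongue [([262.3, 183.9], 0.97), ([345.0, 191.9], 0.56)]
side catch [([274.1, 191.1], 0.58)]
side hinge [([348.9, 228.1], 0.64)]
13.5083
```

View pics/c3a.png

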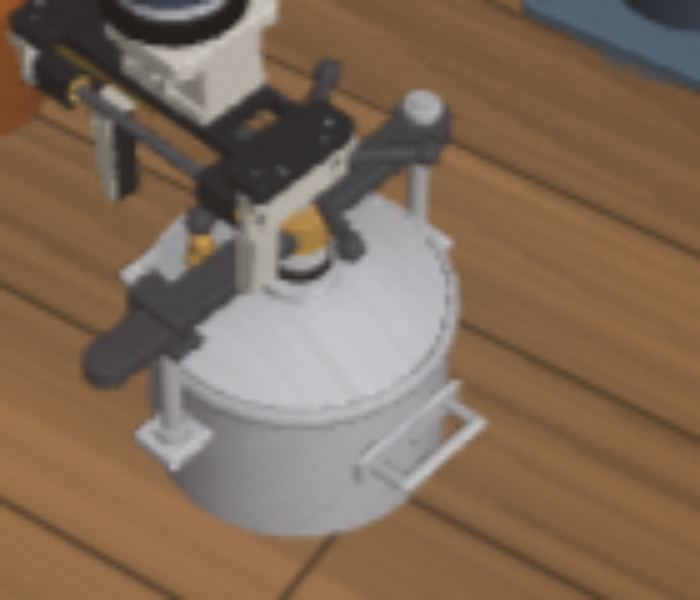

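View pics/c3b.png

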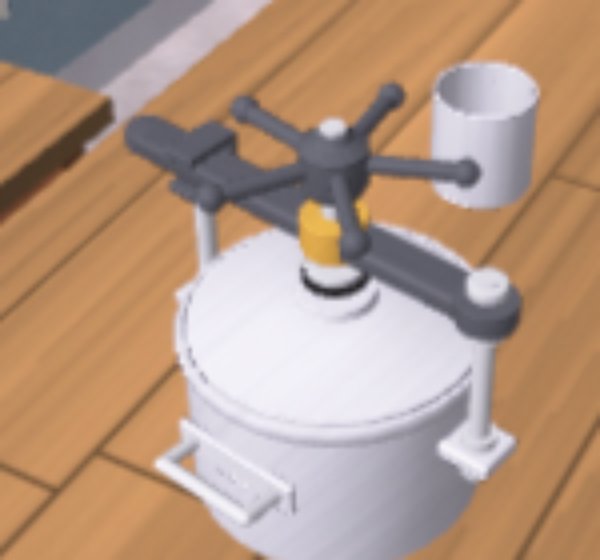

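```bash
python3 - <<'E'
from fit import *
np.set_printoptions(precision=4,suppress=True)
p=np.load('p.npy')
D=lambda x,y:(225+x/4,150+y/4);S=lambda x,y:(260+x/5,150+y/5)
# CW order from above starting at ball near sp=-1.513 (k=0, points -y)
db=[D(245,108),D(391,94),D(467,173),D(353,243),D(208,194)]
for q in db: print(onz('side',q,p[6]+p[4]))
q=p.copy();q[3]=0;q[5]=p[5]-p[3];m=model(q);print({k:v for k,v in m.items() if k[0]in'bh'})
for k in range(5): print(k,proj('side',m['b%d'%k]),proj('scene',m['b%d'%k]))
print('hub',proj('side',m['hub']),'tongue',proj('side',m['tongue']),proj('scene',m['tongue']))
# free fit of hub,sp
def f(x):
    o=[]
    for i in range(5):
        a=x[2]+2*np.pi/5*i
        P=np.array([x[0],x[1],m['hub'][2]])+.079*U(a)
        j=np.argmin([np.hypot(*(proj('side',P)-u)) for u in db]); o+=list(proj('side',P)-db[j])
    return o
s=least_squares(f,[m['hub'][0],m['hub'][1],q[5]]);print(s.x,s.cost)
E
```

```text
[ 0.6304 -0.0405  0.2647]
[ 0.5577 -0.0988  0.2647]
[ 0.4783 -0.0447  0.2647]
[0.5054 0.0454 0.2647]
[0.601  0.046  0.2647]
{'hub': array([ 0.5539, -0.0146,  0.2647]), 'boss': array([ 0.5539, -0.0146,  0.1721]), 'b0': array([ 0.5584, -0.0935,  0.2647]), 'b1': array([ 0.6303, -0.0347,  0.2647]), 'b2': array([0.5966, 0.0518, 0.2647]), 'b3': array([0.5039, 0.0465, 0.2647]), 'b4': array([ 0.4803, -0.0433,  0.2647])}
0 [321.5199 174.4275] [298.6939 172.7069]
1 [285.0476 178.1424] [300.9581 194.3533]
2 [277.198  200.4016] [331.2931 199.26  ]
3 [313.6164 211.2397] [346.0391 180.0789]
4 [340.746  193.3374] [325.7851 164.4841]
hub [307.6682 190.8204] tongue [263.7559 186.0287] [285.4755 220.5737]
[ 0.5544 -0.0183 -1.545 ] 0.5952062514800341
```

```bash
cat > wheel.py <<'E'
from fit import *
np.set_printoptions(precision=3,suppress=True)
hub=np.array([.5542,-.0165]); byaw=-.18; D=np.radians(8); h=.017
def wpose(psi,z=.236,gap=0.):
    a=psi-D
    C=hub+.060*U(psi)[:2]+(.006+gap)*U(psi+np.pi/2)[:2]
    P=C-.0075*U(a)[:2]+h*U(a+np.pi/2)[:2]
    return np.r_[P,z],np.array([np.pi,0,(a+np.pi+np.pi)%(2*np.pi)-np.pi])
def Ft(psi):
    F=np.array(t.current_contact_force()); return F[:2]@U(psi+np.pi/2)[:2],F
def stroke(psi0,psi1,FT,step=.21,vel=.04,z=.236,log=True):
    psi=psi0
    while psi>psi1+1e-6:
        nxt=max(psi-step,psi1); f,F=Ft(psi)
        th=FT-max(0,f); 
        if th<.5: return 'loaded',psi
        P,o=wpose(nxt,z); hit=r.move_l(P,o,vel=vel,threshold=th)
        f2,F2=Ft(nxt)
        if log: print('psi %.2f pre %.1f th %.1f'%(nxt,f,th),hit,'post %.1f'%f2,F2,'T%.2f'%t.current_time(),t.current_torque()[2])
        if hit:
            e=np.array(t.current_ee_pos())[:2]; A,B=wpose(psi,z)[0][:2],P[:2]
            return 'hit',psi-(psi-nxt)*np.dot(e-A,B-A)/np.dot(B-A,B-A)
        psi=nxt
    return 'end',psi
E
python3 - <<'E'
from wheel import *
r.grasp(20)
psi=-1.53+2*2*np.pi/5
P,o=wpose(psi,.36,.010); r.move_ptp(P,o); print(t.current_qpos(),t.current_time())
P,o=wpose(psi,.236,.010); print('down',r.move_l(P,o,vel=.12,threshold=6),t.current_contact_force())
for c in ['scene','side']:save(imaging.get_image(c),c+'4')
print(t.current_time(),t.current_ee_pos()-P)
a=cv2.resize(cv2.imread('pics/scene4.png')[120:270,250:430],(400,333));b=cv2.resize(cv2.imread('pics/side4.png')[100:280,205:405],(400,360))[:333]
cv2.imwrite('pics/c4.png',np.hstack([a,b]))
E
```

```text
[-0.114  0.222  1.246  0.     1.674 -2.528] 18.4167
down False [-0.236 -0.083 -0.268]
19.7 [ 0.001 -0.     0.001]
```

View pics/c4.png

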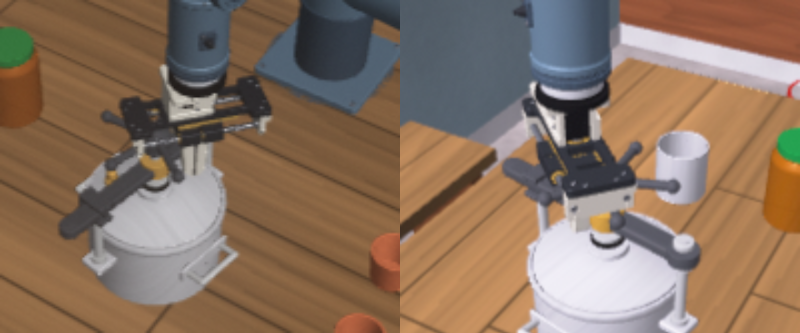

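The closed fingers are down between two spokes, beside the spoke on the +y/catch side, with nothing touching. Starting stroke 1.

```bash
python3 - <<'E'
from wheel import *
psi=-1.53+2*2*np.pi/5
print(stroke(psi+.15,psi-.6,12.3,step=.25))
print('cal'); print(stroke(psi-.6,psi-.85,6.5,vel=.03))
E
```

```text
psi 0.88 pre 0.6 th 11.7 False post 4.8 [-3.526  3.29   1.67 ] T20.24 0.005970795382109265
psi 0.63 pre 4.8 th 7.5 False post 5.9 [-3.202  4.974  0.698] T20.77 0.049876382709188885
psi 0.38 pre 5.9 th 6.4 False post 5.0 [-0.935  5.041 -2.486] T21.29 0.04629690107531152
('end', 0.3832741228718345)
cal
psi 0.17 pre 5.0 th 1.5 True post 0.8 [-0.016  0.787  0.107] T21.50 -0.0022642416942268376
('hit', np.float64(0.4039651948866718))
```

```bash
python3 - <<'E'
from wheel import *
print(stroke(.40,-.10,9.8,step=.25,vel=.03))
E
```

```text
psi 0.15 pre 0.7 th 9.1 True post 0.1 [-0.829 -0.02   0.499] T21.87 0.028505548311938963
('hit', np.float64(0.32594840019176274))
```

```bash
python3 - <<'E'
from wheel import *
print(stroke(.326,.1,11,step=.25,vel=.015))
E
```

```text
psi 0.10 pre 0.2 th 10.8 False post 6.7 [-1.403  6.562 -4.57 ] T22.98 0.016626134404303737
('end', 0.1)
```

```bash
cat >> wheel.py <<'E'
def helix(psi0,psi1,FT,z0,step=.21,vel=.03):
    psi=psi0;z=z0
    while psi>psi1+1e-6:
        nxt=max(psi-step,psi1); zn=z-.00318*(psi-nxt); f,F=Ft(psi); th=FT-max(0,f)
        if th<.3: return 'loaded',psi,z
        P,o=wpose(nxt,zn); hit=r.move_l(P,o,vel=vel,threshold=th)
        f2,F2=Ft(nxt)
        print('psi %.2f pre %.1f th %.1f'%(nxt,f,th),hit,'post %.1f'%f2,F2,'T%.2f'%t.current_time())
        if hit:
            e=np.array(t.current_ee_pos()); A,B=wpose(psi,z)[0],P
            return 'hit',psi-(psi-nxt)*np.dot((e-A)[:2],(B-A)[:2])/np.dot((B-A)[:2],(B-A)[:2]),e[2]
        psi,z=nxt,zn
    return 'end',psi,z
E
python3 - <<'E'
from wheel import *
# relax: back off a little, re-contact
P,o=wpose(.1,.236,.006); r.move_l(P,o,vel=.05)
print(t.current_contact_force())
print(helix(.11,-.15,9.6,.236,step=.26,vel=.02))
E
```

```text
[ 0.321  0.022 -0.672]
psi -0.15 pre -0.0 th 9.6 False post 6.5 [0.436 6.544 0.575] T24.43
('end', -0.15, 0.2351732)
```

```bash
python3 - <<'E'
from wheel import *
print(helix(-.15,-1.45,12.3,.2352,step=.22,vel=.03))
E
```

```text
psi -0.37 pre 6.5 th 5.8 False post 4.8 [0.666 4.838 0.057] T25.02
psi -0.59 pre 4.8 th 7.5 False post 5.4 [1.233 5.619 0.467] T25.62
psi -0.81 pre 5.4 th 6.9 False post 5.4 [1.163 6.639 1.465] T26.21
psi -1.03 pre 5.4 th 6.9 False post 4.7 [ 1.863  6.003 -0.183] T26.80
psi -1.25 pre 4.7 th 7.6 False post 5.2 [ 3.473  6.081 -0.404] T27.39
psi -1.45 pre 5.2 th 7.1 False post 5.4 [ 4.789  5.142 -0.278] T27.94
('end', -1.45, 0.23106600000000002)
```

```bash
python3 - <<'E'
from wheel import *
P,o=wpose(-1.45,.231,.010); r.move_l(P,o,vel=.08)
P[2]=.32; r.move_l(P,None,vel=.2)
o=[np.pi,0,byaw+np.pi]
r.move_ptp([.715,.02,.36],o)
for c in ['scene','side']:save(imaging.get_image(c),c+'5')
print(t.current_time(),t.current_contact_force(),t.current_qpos())
b=cv2.resize(cv2.imread('pics/side5.png')[150:290,225:375],None,fx=4,fy=4)
a=cv2.resize(cv2.imread('pics/scene5.png')[150:270,260:400],None,fx=5,fy=5)
cv2.imwrite('pics/c5b.png',b);cv2.imwrite('pics/c5a.png',a)
E
```

```text
30.0417 [-0.368  0.195 -0.524] [-0.128  0.55   0.766 -0.     1.827 -1.517]
```

View pics/c5b.png

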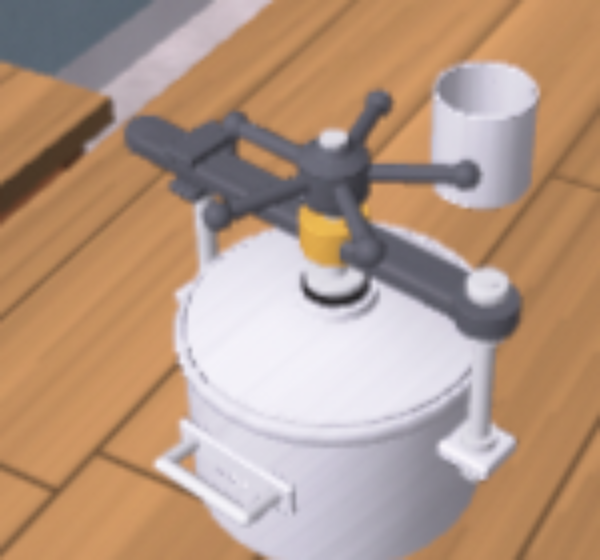

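View pics/c5a.png

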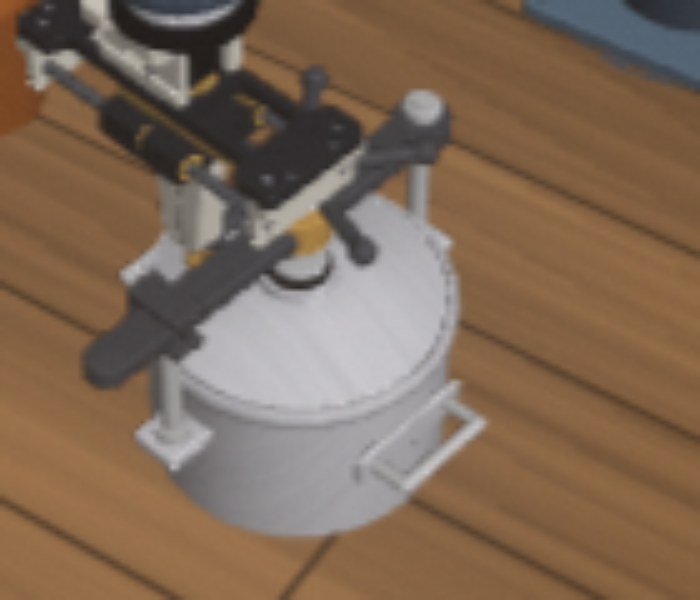

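```bash
python3 - <<'E'
from fit import *
np.set_printoptions(precision=4,suppress=True)
db=[(225+x/4,150+y/4) for x,y in [(237,124),(379,102),(467,175),(366,248),(217,214)]]
for z in (.254,.257,.2605):
    def f(x):
        o=[]
        for i in range(5):
            P=np.array([x[0],x[1],z])+.079*U(x[2]+2*np.pi/5*i)
            j=np.argmin([np.hypot(*(proj('side',P)-u)) for u in db]); o+=list(proj('side',P)-db[j])
        return o
    s=least_squares(f,[.554,-.0165,-1.45]);print(z,s.x,s.cost)
E
```

```text
0.254 [ 0.5565 -0.0222 -1.4402] 0.4649333504041374
0.257 [ 0.5545 -0.0187 -1.4402] 0.3739080796056801
0.2605 [ 0.5521 -0.0147 -1.4402] 0.4201886661445735
```

```bash
sed -i 's/hub=np.array(\[.5542,-.0165\])/hub=np.array([.5543,-.0176])/' wheel.py; python3 - <<'E'
from wheel import *
psi=1.073
P,o=wpose(psi,.34,.010); r.move_ptp(P,o)
P,o=wpose(psi,.240,.010); print('down',r.move_l(P,o,vel=.12,threshold=6),t.current_time())
print(helix(psi+.12,-.0,12.3,.240,step=.22,vel=.03))
E
```

```text
down False 32.05
psi 0.97 pre 0.8 th 11.5 False post 5.6 [-5.065  2.483  3.52 ] T32.73
psi 0.75 pre 5.6 th 6.7 True post 0.4 [-0.279  0.244  0.742] T33.13
('hit', np.float64(0.829575142245985), np.float64(0.23899614433026786))
```

```bash
python3 - <<'E'
from wheel import *
psi=.83;z=.239
for i in range(3):
    P,o=wpose(psi,z,.004); r.move_l(P,o,vel=.05)
    f0=np.array(t.current_contact_force())
    res=helix(psi+.0,psi-.12,12.3,z,step=.12,vel=.015); print(i,f0,res)
    dp=psi-res[1]; psi,z=res[1],res[2]
    if res[0]=='hit' and dp<.01: break
E
```

```text
psi 0.71 pre 0.3 th 12.0 True post 1.5 [-0.6    1.437  0.962] T33.88
0 [-0.27   0.151 -0.513] ('hit', np.float64(0.8298179886204794), np.float64(0.23821672088268478))
```

```bash
python3 - <<'E'
from wheel import *
psi=.83;z=.238
e=np.array(t.current_ee_pos()); tv=np.r_[U(psi+np.pi/2)[:2],0]; rv=np.r_[U(psi)[:2],0]
f0=np.array(t.current_contact_force()); last=0
for k in range(8):
    r.move_l(e-tv*.0008*(k+1),None,vel=.01)
    F=np.array(t.current_contact_force());M=t.current_torque()[2];q=np.array(t.current_ee_pos())
    tau=np.cross(q[:2]-hub,F[:2])+M
    print(k,'Ft %.2f Fr %.2f Fz %.2f M %.3f tau/60mm %.2f'%(F@tv,F@rv,F[2],M,tau/.06),'moved mm %.2f'%(-(q-e)@tv*1e3),'T%.2f'%t.current_time())
    if F@tv>10.8: break
E
```

```text
0 Ft 3.97 Fr 0.24 Fz 2.30 M 0.003 tau/60mm 3.69 moved mm 0.23 T34.13
1 Ft 6.39 Fr -0.29 Fz 2.88 M 0.021 tau/60mm 6.46 moved mm 0.37 T34.38
2 Ft 8.23 Fr -1.01 Fz 4.10 M 0.021 tau/60mm 8.46 moved mm 0.45 T34.63
3 Ft 11.14 Fr -0.77 Fz 5.04 M -0.015 tau/60mm 10.49 moved mm 0.60 T34.88<stdin>:8: DeprecationWarning: Arrays of 2-dimensional vectors are deprecated. Use arrays of 3-dimensional vectors instead. (deprecated in NumPy 2.0)
```

```bash
python3 -W ignore - <<'E'
from wheel import *
psi=.83
e=np.array(t.current_ee_pos()); tv=np.r_[U(psi+np.pi/2)[:2],0]; rv=np.r_[U(psi)[:2],0]
for k in range(6):
    q=np.array(t.current_ee_pos())
    # command is ahead of the actual pose: measure by pushing target further
    r.move_l(e-tv*(.0026+.0004*(k+1))+np.array([0,0,0]),None,vel=.01) if True else 0
    F=np.array(t.current_contact_force());M=t.current_torque()[2];q=np.array(t.current_ee_pos())
    tau=(np.cross(q[:2]-hub,F[:2])+M)/.06
    print(k,'Ft %.2f Fr %.2f Fz %.2f M %.3f tau/60mm %.2f'%(F@tv,F@rv,F[2],M,tau),'moved mm %.2f'%(-(q-e)@tv*1e3),'T%.2f'%t.current_time())
    if max(F@tv,tau)>12.0: break
E
```

```text
0 Ft 11.11 Fr -1.38 Fz 6.22 M 0.015 tau/60mm 11.20 moved mm 0.13 T35.13
1 Ft 11.45 Fr -1.39 Fz 5.58 M -0.001 tau/60mm 11.24 moved mm 0.35 T35.38
2 Ft 12.57 Fr -0.49 Fz 6.16 M 0.102 tau/60mm 13.68 moved mm 0.58 T35.63
```

```bash
python3 -W ignore - <<'E'
from wheel import *
psi=.815
e=np.array(t.current_ee_pos()); tv=np.r_[U(psi+np.pi/2)[:2],0]
r.move_l(e+tv*.006,None,vel=.03); r.dwell(.3)
f0=np.array(t.current_contact_force());m0=t.current_torque()[2]
print('hit',r.move_l(e-tv*.0002,None,vel=.02,threshold=10.5),f0)
print(-(np.array(t.current_ee_pos())-e)@tv*1e3)
c=np.array(t.current_ee_pos())
for k in range(6):
    r.move_l(c-tv*(.0007*(k+1)),None,vel=.01)
    F=np.array(t.current_contact_force())-f0;M=t.current_torque()[2]-m0;q=np.array(t.current_ee_pos())
    print('Ft %.2f Fz %.2f tau/60 %.2f moved %.2f'%(F@tv,F[2],(np.cross(q[:2]-hub,F[:2])+M)/.06,-(q-e)@tv*1e3),t.current_time())
    if F@tv>10.6: break
# let go
r.move_l(e+tv*.012,None,vel=.08)
q=np.array(t.current_ee_pos());q[2]=.36;r.move_l(q,None,vel=.2)
r.move_ptp([.715,.02,.38],[np.pi,0,byaw+np.pi])
for c in ['scene','side']:save(imaging.get_image(c),c+'6')
print(t.current_time(),t.current_contact_force())
b=cv2.resize(cv2.imread('pics/side6.png')[150:290,225:375],None,fx=4,fy=4)
cv2.imwrite('pics/c6b.png',b)
E
```

```text
hit False [ 0.376 -0.115  0.125]
-0.3074677995638306
Ft 6.10 Fz 1.76 tau/60 6.03 moved -0.20 37.1
Ft 7.43 Fz 3.17 tau/60 8.07 moved -0.15 37.35
Ft 9.87 Fz 3.12 tau/60 9.87 moved -0.07 37.6
Ft 10.72 Fz 3.85 tau/60 9.17 moved -0.00 37.85
39.8167 [ 0.407 -0.017 -0.57 ]
```

View pics/c6b.png

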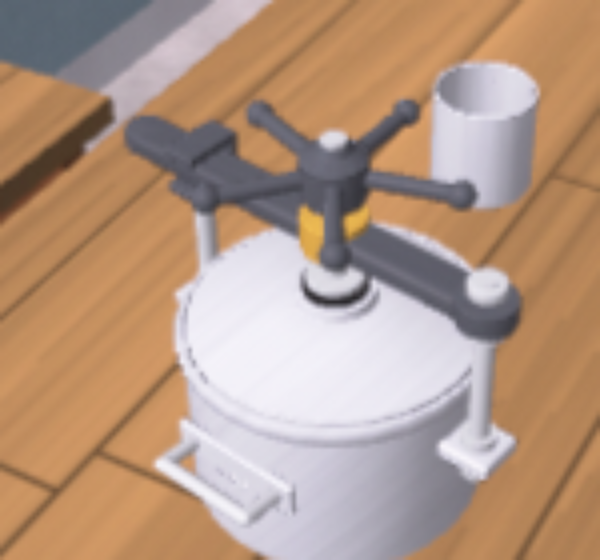

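View pics/scene6.png

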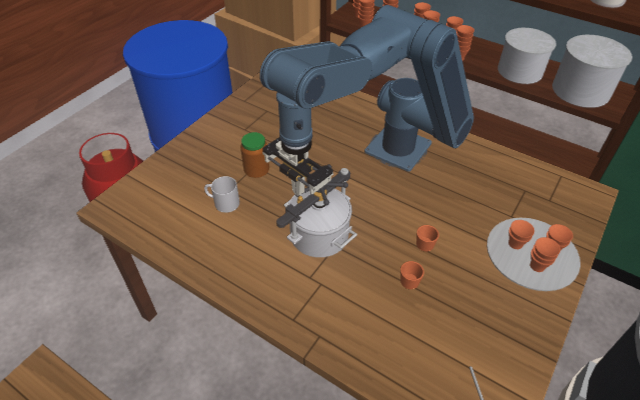

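The bar runs through the catch and the pad sits on the lid boss. The gripper is clear above it. The cups (427,238) and (411,275), the mug (225,195) and the jar (255,155) are where they were in the first picture.

```bash
python3 - <<'E'
from h import *
print(t.current_contact_force(),t.current_time()); r.hand_in(); print('done')
E
```

```text
[ 0.40672825 -0.01679395 -0.56999427] 39.8167
the job is handed in; nothing more can be done
done
```

I swung the clamp bar home and wound the star wheel until the pad bore on the lid at about 12 N. Then I let go and handed in at about 40 s, with no verdict reported.

- **Bar:** With the closed fingers I pushed the tongue home against its stop; a second push with a 20 N limit moved it 0.0 mm. The last pictures show the bar through the catch.
- **Wheel:** It took about 0.43 of a turn clockwise, in two strokes on catch-side spokes. The last tightening step read 12.6 N square to the spoke.
- **Uncertainty:** The torque worked back to 60 mm read noisier, at 11.2 to 13.7 N. My best estimate of the tightness is about 12 N, give or take 0.7 N.
- **Re-check:** I backed off and pressed again up to 10.7 N, and the wheel did not turn. I did not re-test it above that.
- **Hand-off:** The gripper is clear of everything, with only sensor bias on the force reading. By eye, the cups, the mug and the jar stand where they were; I did not measure them.

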